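Close up a soundboard joint in the ratchet jig

TASK

Stand the dark wooden caul flat on the jig's bed in the gap between the pressing jaw and the nearer soundboard half, along its edge, and let go of it. Then swing the ratchet lever back and forth until the two halves are pushed edge to edge and tight against the fence, with the lever taking a firm push of about 11 N at its grip; stop there, for the thin wood buckles if it is wound much tighter. Let go of the lever, leave the clamp holding, and leave the glue jar, the brush and the sanding block where they are.

Things in the scene. Friction and masses are not known exactly. Their poses are not given: they have to be found in the camera images.
- jig: Soundboard-joining jig fixed to the bench: grey bed 260 (x) x 460 mm (y), origin under its centre, bed top 30 mm above the bench. From its -y end to +y lie: aluminium fence bar 25 mm wide, 18 mm high (set differently from job to job, its face 204 to 214 mm from the centre), far half, near half, a gap for the caul, the jaw, grey ratchet frame. The jaw pushes all towards -y, up to the fence.
- half_far: Pale spruce soundboard half, 240 (x) x 95 (y) x 6 mm, loose, flat on the bed beside the fence, a few mm off it; origin at the centre of its underside, axes nearly along the jig's.
- half_near: The other pale soundboard half, 240 (x) x 95 (y) x 6 mm, loose, flat on the bed, a few mm off half_far; its +y edge faces the jaw, its -y edge is to meet half_far. Origin at the centre of its underside, axes nearly along the jig's.
- caul: Dark hardwood batten, 210 (x) x 26 (y) x 36 (z) mm, about 0.15 kg, loose, on the bench at the start; origin at the centre of its underside. On the bed (30 mm up) it belongs along the jig's x, centred, between half_near's +y edge and the jaw; that gap is 60 to 68 mm wide at the start, so with the caul close to the half about 33 mm are left for a finger beside the jaw.
- jaw: Cork-faced wooden pressing jaw, a bar 200 (x) x 20 (y) x 22 mm across the bed; origin at bed level under the middle of its pressing face, which looks to the jig's -y. The ratchet moves it, 3.14 mm a notch towards -y; 52 to 62 mm until all is shut. It sits on springs (7 N per mm) that go in when it meets resistance.
- lever_axis (a point): On the vertical axis of ratchet wheel and lever, 96 mm above the bench. Wheel: steel, 90 mm across, 36 teeth, 77 to 89 mm above the bench; lever: dark steel flat bar, its top 100 mm above the bench. A second pawl holds the wheel. When a push ends the wheel drops back to its last notch, losing up to 24 N of squeeze. 30 to 80 N held makes a good joint; at 95 N the halves buckle.
- lever_grip (a point): Middle of the red upright grip on the lever's end, a cylinder 27 mm across, 102 to 148 mm above the bench (this point 127), 110 mm from the lever's axis. It turns freely on its pin, so a gripper holding it need not turn as the lever swings. Pushing it along takes about 2 N while the parts are loose, plus 1.6 N per 10 N of squeeze on the halves (11 N for about 60 N); held still, 1 to 2 N less.
- lever (a joint): Angle of the lever, rad, positive anticlockwise from above; 0 when it points along the jig's +y; stops at -0.65 and +0.65. Swinging it anticlockwise (to larger values) winds the wheel, 0.175 rad a notch, and pushes the jaw; swinging it back clockwise only clicks the pawl over the teeth. It stays where it is left.
- glue_jar: Closed amber glue jar with grey lid, 68 mm across, 85 mm high, origin under its centre. Leave alone.
- glue_brush: Glue brush lying on the bench. Leave alone.
- sanding_block: Cork sanding block, 70 x 110 x 35 mm, origin under its centre. Leave alone.
Mind the look-alikes: they are no part of the job. Of the things like the caul, leave any that is blue; of the rest the larger one is meant.

How it is judged:
By the outcome, as a careful person would: the job done as asked, in the order asked, and still so for the second after the job is handed in, with the robot touching nothing.
It also fails if it takes over 72 s, if anything falls off the work surface, if the arm or the gripper's body presses on something with over 40 N, if the wrist force passes 120 N, or if a joint passes its speed limit or range.

ROBOT

A 6-joint arm with a two-finger parallel gripper is mounted at the origin on the work surface. World frame = base frame: x ahead of the robot, y to its left, z up, the work surface at z = 0. Lengths are in m, angles in rad, forces in N, time in s.
With the tool pointing down it reaches from about 0.375 to 0.975 m from the base axis. Payload 3.8 kg.
Tool frame: the origin (TCP) lies at the very end of the fingers, on their centre line; the grasp point (between the pads) lies 19 mm behind it (bot.grip_point_offset is the distance from the TCP to the grasp point, in m); z points along the fingers, x is the direction in which the jaws open and shut, and the axes are right-handed (so a half turn about z gives the same grasp; the last joint's range is limited). The gripper opens to 85 mm and grips with 20 to 120 N. Pads are 22 mm wide; open, the fingers measure 114 mm over their backs; the gripper's body (76 mm by 85 mm) begins 54 mm behind the grasp point. The pads swing forward as they close: fully open they stand 13 mm farther back than shut.
Start: joints at [-1.169, 0.264, 1.604, -0, 1.274, -0.037], TCP at [0.287, -0.611, 0.231] pointing down, gripper open.
Joint ranges: [-2.63, 2.63], [-0.94, 2.18], [0.31, 2.57], [-1.31, 4.45], [0, 2.66], [-2.55, 2.55]. Speed limits (rad/s): [2.57, 2.57, 3.14, 3.14, 3.14, 3.14].

INTERFACE

Orientations are given as a rotation vector (axis times angle).
In Python, from workcell import bot, read_camera gives the robot as it stands.
- The arm moves only by the tool arm_command, never from a script. Its argument "rows" is a list of rows, each an object with "delta_rot": the turn, a rotation vector about the tool's x, y, z in rad, a list of three; "xyz": the shift along the tool's x, y, z in m, a list of three; "gripper": the finger opening in m, from 0 to 0.0854. A call has 1 to 12 rows; each row shifts and turns the commanded pose from where the row before left it, along the tool's axes as they then stand; what a row does not reach is not made up. A row lasts 1/10 s, in which the tool goes at most 50 mm and 8.59 degrees, less where a joint would pass 70% of its speed; a pose out of reach is approached as far as the arm can. A call is refused whole if a number of a shift passes 0.05 or a number of a turn 0.15, either way. A call with a gripper value outside its range is refused whole. The fingers move at their own pace and stop on an object; "force" is the grip in N (left out, the last holds). Time passes only in rows, so rows that do not move let the fingers close. It gives the time, the measured TCP pose, the force and the opening at its end, in the units of the state.
- bot.read_state(): the state, without advancing time (a new reading comes with each control period).
- read_camera(name): name is "scene" or "top" or "wrist"; returns a dict with "pixels" (480x640x3 uint8, red, green, blue), "range_z" (480x640 float32, m along the optical axis (not along the pixel's ray), 0 where there is no reading), "intrinsics" (3x3 intrinsics, pixels), "camera_from_world" (4x4, takes a point from world to camera coordinates). Camera axes: x right, y up, looking along -z (the intrinsics and any distortion apply to the point x, -y, -z); pixel columns grow to the right and rows downward; lengths in m; the calibration is good to about 2 mm. The wrist camera is an equidistant fisheye: a pixel r from the principal point sees the ray r / f radians off the axis. A picture is of the moment at which its call begins.
- bot.finish_job(): hands the job in, once; it reports no verdict.
The state is a dict: "time": time; "q": joint angles; "joint_vel": joint speeds; "joint_torque": joint torques, N m; "tool_pos": TCP position; "tcp_rot": TCP orientation; "wrist_force": force on the tool from outside, world axes, zero at the start; "torque": the same for the moment, N m; "width": opening from 0.0 (shut) to 1.0 (fully open).
Only numpy, scipy, OpenCV 4.12 (cv2) and the standard library are available. Lean on these libraries where they do the work, as an engineer would, in place of code of your own. Each camera call takes 0.05 s, during which the arm holds its last target.

## Working session

There is one attempt and no reset: what is moved stays moved. The work goes in short steps, Python scripts to look and compute and a tool call to move; the robot and the scene stay as the last step left them, time stands still between calls to the robot, and variables do not carry over. Pictures are saved under pics/ and viewed, and the job is handed in when it is done.

Besides the shell and the picture viewer there is one more tool, called after ">>>" as name(argument=value, ...) on one line, values as JSON. arm_command: Moves the arm, as the interface text tells. Its arguments: {"type":"object","properties":{"rows":{"type":"array","items":{"type":"object","properties":{"delta_rot":{"type":"array","items":{"type":"number"}},"xyz":{"type":"array","items":{"type":"number"}},"gripper":{"type":"number"}}}},"force":{"type":"number"}},"required":["rows"]}

```bash
mkdir -p pics; ls
python3 - <<'E'
from workcell import bot, read_camera
import cv2,numpy as np
print(bot.read_state())
for n in ("scene","top"):
    c=read_camera(n); cv2.imwrite(f"pics/{n}0.png",c["pixels"][:,:,::-1]); np.savez(f"{n}0.npz",**c)
    print(n,c["intrinsics"],c["camera_from_world"])
E
```

```text
pics
{'time': 0.0, 'q': array([-1.16892090e+00,  2.64778476e-01,  1.60539275e+00, -2.96434250e-05,
        1.27373031e+00, -3.69383166e-02]), 'joint_vel': array([-0.00085826, -0.00121721, -0.00091567, -0.00166761, -0.00087318,
       -0.0034345 ]), 'joint_torque': array([ 7.94379594e-04, -5.15105224e+01, -3.67315865e+01, -5.38445875e-05,
        1.29509746e-02,  2.09957918e-06]), 'tool_pos': array([ 0.28645612, -0.61037138,  0.22993487]), 'tcp_rot': array([-2.65060535,  1.68398591,  0.00301131]), 'wrist_force': array([0.56061254, 0.4669513 , 0.28489013]), 'torque': array([0.00377926, 0.00213067, 0.03566361]), 'width': 0.9995942634515692}
scene [[446.83897297   0.         314.7031499 ]
 [  0.         446.83897297 245.82770671]
 [  0.           0.           1.        ]] [[-0.39151741  0.92001913 -0.0167006   0.27222642]
 [-0.61847089 -0.24966727  0.74509061  0.20822771]
 [ 0.68132802  0.30204478  0.66675413 -1.30311206]
 [ 0.          0.          0.          1.        ]]
top [[531.79756655   0.         321.48141244]
 [  0.         531.79756655 242.38264658]
 [  0.           0.           1.        ]] [[-0.00170573 -0.9993973  -0.03467169 -0.07591391]
 [ 0.98955282 -0.00668521  0.14401574 -0.52827185]
 [-0.14416072 -0.03406381  0.98896782 -1.16155044]
 [ 0.          0.          0.          1.        ]]
```

View pics/top0.png

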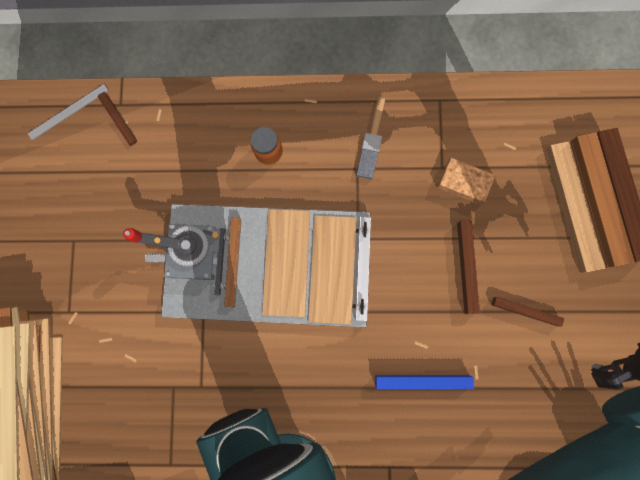

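View pics/scene0.png

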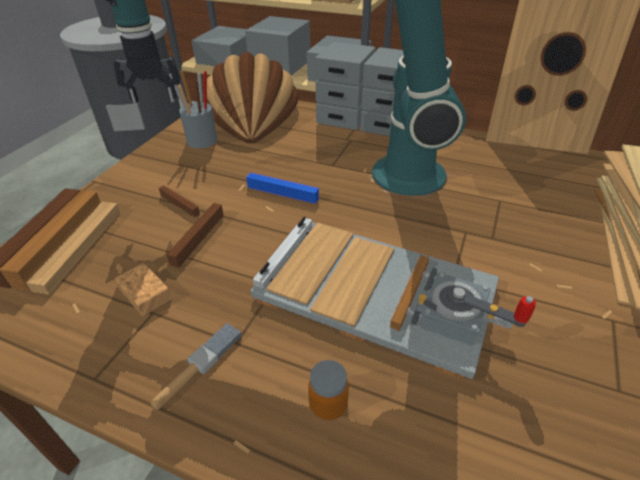

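The top view shows the caul as the larger dark batten at px (467,266). The smaller look-alike is at (527,311) and the blue one at (425,382). The jig is centred near (266,265), with the lever grip at (131,235). Next I'll measure them.

```bash
cat > h.py <<'E'
import numpy as np,cv2
def world(c):
    K=c["intrinsics"];T=c["camera_from_world"];d=c["range_z"]
    v,u=np.mgrid[0:480,0:640]
    x=(u-K[0,2])/K[0,0]*d; y=-(v-K[1,2])/K[1,1]*d
    P=np.stack([x,y,-d],-1).reshape(-1,3)
    W=(P-T[:3,3])@T[:3,:3]   # R^T (p-t)
    W=W.reshape(480,640,3); W[d==0]=np.nan
    return W
def rect(p):
    (cx,cy),(w,h),a=cv2.minAreaRect((p[:,:2]*1000).astype(np.float32))
    b=cv2.boxPoints(((cx,cy),(w,h),a))
    e=[b[1]-b[0],b[2]-b[1]]; L=max(e,key=np.linalg.norm)
    return (round(cx,1),round(cy,1)),(round(w,1),round(h,1)),round(float(np.degrees(np.arctan2(L[1],L[0]))),2)
def blob(m,seed):
    n,l=cv2.connectedComponents(m.astype(np.uint8)); return l==l[seed[1],seed[0]]
E
python3 - <<'E'
import numpy as np,cv2
from h import *
c=np.load("top0.npz");W=world(c);z=W[...,2]
for u,v in [(467,266),(527,311),(425,382),(345,225),(335,265),(287,265),(361,265),(234,260),(131,235),(186,244),(215,300),(150,290),(468,178),(266,136)]:
    print((u,v),c["pixels"][v,u],np.round(W[v,u]*1000,1))
def go(n,m,s):
    b=blob(m,s); p=W[b]; print(n,b.sum(),rect(p),"z",np.round(np.percentile(p[:,2],[5,50,95])*1000,1))
go("caul",(z>.026)&(z<.05),(467,266))
go("small",(z>.015)&(z<.05),(527,311))
go("bed+all",(z>.02)&(z<.2),(335,265))
px=c["pixels"].astype(int)
wood=(px[...,0]-px[...,2]>50)&(z>.032)&(z<.042)
go("far",wood,(335,265));go("near",wood,(287,265))
go("jaw",(px[...,0]-px[...,2]>40)&(z>.043)&(z<.065),(234,260))
go("fence",(z>.043)&(z<.06),(363,280))
go("grip",(px[...,0]>120)&(px[...,1]<80)&(z>.1),(131,235))
E
```

```text
(467, 266) [110  64  43] [ 472.5 -400.3   39.8]
(527, 311) [113  67  45] [ 373.7 -529.7   28.4]
(425, 382) [ 56  91 202] [ 221.6 -301.8   31.4]
(345, 225) [219 170 120] [ 568.  -131.5   33. ]
(335, 265) [218 169 121] [ 476.8 -108.3   35.1]
(287, 265) [216 169 121] [477.3  -0.5  36. ]
(361, 265) [222 217 217] [ 475.5 -166.1   44.6]
(234, 260) [157 104  68] [487.5 116.5  51.3]
(131, 235) [220  52  47] [531.  315.7 141.4]
(186, 244) [177 175 176] [516.5 209.9 105.2]
(215, 300) [118 118 119] [399.8 162.2  27.9]
(150, 290) [151 107  74] [4.244e+02 3.213e+02 3.000e-01]
(468, 178) [150 106  73] [ 673.7 -411.6   36.4]
(266, 136) [ 98  98 102] [761.8  43.8  86. ]
caul 1171 ((473.6, -406.7), (209.3, 28.1), 2.36) z [30.7 35.3 39. ]
small 658 ((373.5, -533.7), (153.7, 20.0), 71.71) z [20.9 25.6 29.7]
bed+all 23783 ((483.0, 75.6), (517.8, 261.2), 87.08) z [26.8 34.5 89.2]
far 4226 ((469.0, -102.1), (95.0, 240.5), -3.17) z [32.7 35.6 39.1]
near 4089 ((484.6, 1.9), (95.3, 240.3), -2.52) z [32.7 35.6 39.2]
jaw 857 ((484.2, 120.9), (22.0, 197.9), -2.73) z [47.8 52.6 56.4]
fence 1073 ((469.1, -170.2), (25.1, 230.2), -2.93) z [44.4 47.8 52.2]
grip 161 ((532.7, 318.6), (25.7, 25.8), -60.66) z [114.7 142.3 149.4]
```

Run:
```python
import cv2
a=cv2.imread("pics/top0.png")[195:335,115:385]; cv2.imwrite("pics/crop0.png",cv2.resize(a,None,fx=2.9,fy=2.9,interpolation=cv2.INTER_CUBIC))
```

```text
(no output)
```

View pics/crop0.png

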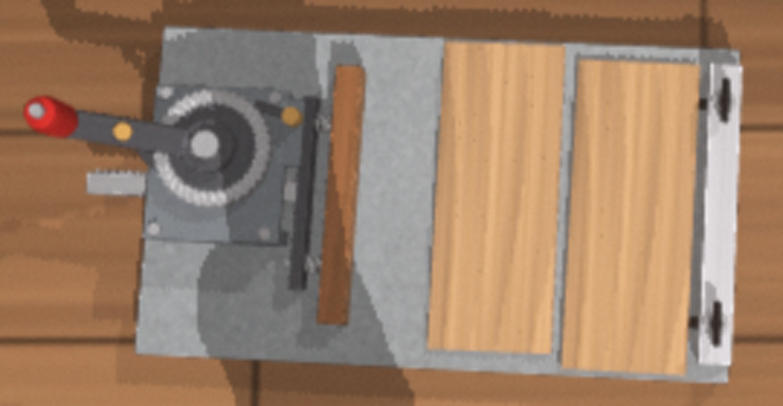

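```bash
cat >> h.py <<'E'
from scipy.spatial.transform import Rotation as Ro
def rel(tool_pos,rotvec,target,yaw):
    """shift in current tool axes, turn about tool z to make tool x at yaw(deg, mod 180)"""
    R=Ro.from_rotvec(rotvec).as_matrix()
    d=R.T@(np.array(target)-tool_pos)
    cy=np.degrees(np.arctan2(R[1,0],R[0,0]))
    dy=(yaw-cy+90)%180-90
    # world yaw +dy  == tool z (down) turn -dy
    # residual tilt correction
    return np.round(d,4),"cur yaw %.2f, turn tool z %.4f rad"%(cy,-np.radians(dy)),"tool z",np.round(R[:,2],4)
E
python3 - <<'E'
import numpy as np
from h import *
from workcell import bot
c=np.load("top0.npz");W=world(c);z=W[...,2];px=c["pixels"].astype(int)
b=blob((z>.02)&(z<.2),(335,265))&(z<.034)&(abs(px[...,0]-px[...,2])<25)
print("bed",b.sum(),rect(W[b]))
b=blob((z>.02)&(z<.2),(335,265))&(z<.12); 
m=b&(W[...,1]<.26); print("all",rect(W[m]))
a=np.radians(-2.8);X=np.array([np.cos(a),np.sin(a)]);Y=np.array([-X[1],X[0]])
def st(n,m,s=None):
    p=W[blob(m,s)if s else m][:,:2]*1000
    print(n,len(p),"X",np.round(np.percentile(p@X,[.5,2,50,98,99.5]),1),"Y",np.round(np.percentile(p@Y,[.5,2,50,98,99.5]),1),np.round(np.percentile(W[m][:,2],50),4))
wood=(px[...,0]-px[...,2]>50)&(z>.032)&(z<.042)
st("far",wood,(335,265));st("near",wood,(287,265))
st("jaw",(px[...,0]-px[...,2]>40)&(z>.043)&(z<.065),(234,260))
st("fence",(z>.043)&(z<.06),(363,280))
st("wheelish",(z>.101)&(z<.115)&(W[...,1]<.24)&(W[...,1]>.18))
st("gripTop",(px[...,0]>120)&(px[...,1]<80)&(z>.135),(131,235))
st("wheel",(z>.07)&(z<.093)&(W[...,1]<.28)&(W[...,1]>.14)&(px.min(-1)>125))
s=bot.read_state()
print(rel(s["tool_pos"],s["tcp_rot"],[.4736,-.4067,.10],92.4),s["q"])
E
```

```text
bed 8335 ((481.3, 49.1), (459.3, 260.1), 87.1)
all ((481.3, 41.6), (449.6, 261.3), 87.11)
far 4226 X [354.4 357.8 470.3 587.6 591.7] Y [-126.1 -124.7  -79.   -33.7  -32.2] 0.0357
near 4089 X [365.  368.5 481.9 598.5 602. ] Y [-21.5 -20.2  25.2  71.   72.5] 0.0357
jaw 857 X [379.2 383.2 476.2 573.4 575.6] Y [133.8 134.3 143.7 154.4 155. ] 0.0598
fence 1073 X [362.4 366.2 474.5 587.2 590.8] Y [-159.5 -159.1 -146.7 -135.  -134.7] 0.0531
wheelish 116 X [486.6 488.5 505.3 517.3 520.9] Y [219.3 220.7 236.3 261.1 262.5] 0.1046
gripTop 111 X [504.6 504.8 515.4 528.9 530.2] Y [331.9 333.2 341.2 355.8 357.7] 0.1455
wheel 594 X [436.9 437.6 471.6 547.5 550.1] Y [195.5 197.1 250.3 284.2 286.1] 0.0858
(array([-0.1047, -0.2559,  0.1303]), 'cur yaw -64.86, turn tool z 0.3969 rad', 'tool z', array([-8.0e-04,  1.9e-03, -1.0e+00])) [-1.16893177e+00  2.64671931e-01  1.60526077e+00 -3.61065088e-06
  1.27373118e+00 -3.68760816e-02]
```

>>> arm_command(rows=[{"xyz": [-0.015, -0.0366, 0.015], "delta_rot": [0, 0, 0], "gripper": 0.06}, {"xyz": [-0.015, -0.0366, 0.015], "delta_rot": [0, 0, 0], "gripper": 0.06}, {"xyz": [-0.015, -0.0366, 0.015], "delta_rot": [0, 0, 0], "gripper": 0.06}, {"xyz": [-0.015, -0.0366, 0.015], "delta_rot": [0, 0, 0], "gripper": 0.06}, {"xyz": [-0.015, -0.0366, 0.02], "delta_rot": [0, 0, 0], "gripper": 0.06}, {"xyz": [-0.015, -0.0366, 0.02], "delta_rot": [0, 0, 0], "gripper": 0.06}, {"xyz": [-0.015, -0.0366, 0.02], "delta_rot": [0, 0, 0], "gripper": 0.06}, {"xyz": [0, 0, 0], "delta_rot": [0, 0, 0.1323], "gripper": 0.06}, {"xyz": [0, 0, 0], "delta_rot": [0, 0, 0.1323], "gripper": 0.06}, {"xyz": [0, 0, 0], "delta_rot": [0, 0, 0.1323], "gripper": 0.06}, {"xyz": [0, 0, 0], "delta_rot": [0, 0, 0], "gripper": 0.06}], force=40)

```text
time: 1.2
tool_pos: [0.4739, -0.4066, 0.1106]
tcp_rot: [2.268, -2.174, -0.002]
wrist_force: [-0.3, -0.4, -0.7]
width: 0.703
```

Run:
```python
from h import *
from workcell import bot,read_camera
s=bot.read_state()
print(s["tool_pos"],s["width"],s["time"],s["q"],s["wrist_force"])
print(rel(s["tool_pos"],s["tcp_rot"],[.4736,-.4067,.010],92.4))
c=read_camera("wrist"); cv2.imwrite("pics/w1.png",c["pixels"][:,:,::-1])
K=c["intrinsics"];T=c["camera_from_world"]
def proj(p):
    q=T[:3,:3]@np.array(p)+T[:3,3]; v=np.array([q[0],-q[1],-q[2]]);r=np.hypot(v[0],v[1]);th=np.arctan2(r,v[2])
    return K[0,2]+K[0,0]*th*v[0]/r, K[1,2]+K[1,1]*th*v[1]/r
a=np.radians(2.4);X=np.array([np.cos(a),np.sin(a)]);Y=np.array([-X[1],X[0]])
for i in(-105,105):
  for j in (-13,13):
    p=(np.array([473.6,-406.7])+i*X+j*Y)/1000; print(np.round(proj([*p,.036])))
```

```text
[ 0.47389891 -0.40660182  0.1105996 ] 0.7029276066525381 1.2 [-7.48995692e-01  2.69458826e-01  1.83048552e+00 -1.58534948e-05
  1.04288596e+00  7.79784407e-01] [-0.31430277 -0.40379674 -0.73929703]
(array([0.0002, 0.0002, 0.1006]), 'cur yaw -87.59, turn tool z 0.0001 rad', 'tool z', array([-9.e-04,  8.e-04, -1.e+00]))
[337. 386.]
[301. 386.]
[342.  75.]
[296.  75.]
```

View pics/w1.png

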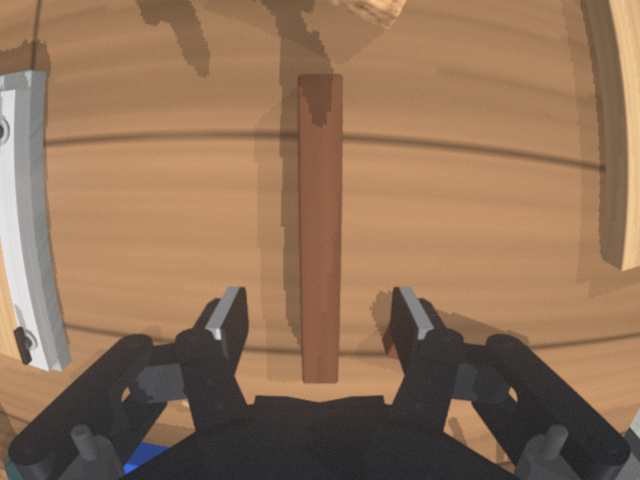

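The wrist view shows the caul's corners at (299,75), (342,75), (304,382) and (338,382). They agree with the projected model, so I'm descending to grasp it.

>>> arm_command(rows=[{"xyz": [0, 0, 0.03], "delta_rot": [0, 0, 0], "gripper": 0.06}, {"xyz": [0, 0, 0.03], "delta_rot": [0, 0, 0], "gripper": 0.06}, {"xyz": [0, 0, 0.025], "delta_rot": [0, 0, 0], "gripper": 0.06}, {"xyz": [0, 0, 0.015], "delta_rot": [0, 0, 0], "gripper": 0.06}, {"xyz": [0, 0, 0], "delta_rot": [0, 0, 0], "gripper": 0.06}, {"xyz": [0, 0, 0], "delta_rot": [0, 0, 0], "gripper": 0.015}, {"xyz": [0, 0, 0], "delta_rot": [0, 0, 0], "gripper": 0.015}, {"xyz": [0, 0, 0], "delta_rot": [0, 0, 0], "gripper": 0.015}, {"xyz": [0, 0, 0], "delta_rot": [0, 0, 0], "gripper": 0.015}, {"xyz": [0, 0, 0], "delta_rot": [0, 0, 0], "gripper": 0.015}], force=40)

```text
time: 2.25
tool_pos: [0.4754, -0.4084, 0.0133]
tcp_rot: [2.268, -2.174, 0.006]
wrist_force: [-0.5, -0.2, 6.2]
width: 0.297
```

>>> arm_command(rows=[{"xyz": [0, 0, -0.005], "delta_rot": [0, 0, 0], "gripper": 0.015}, {"xyz": [0, 0, -0.03], "delta_rot": [0, 0, 0], "gripper": 0.015}, {"xyz": [0, 0, -0.045], "delta_rot": [0, 0, 0], "gripper": 0.015}, {"xyz": [0, 0, -0.045], "delta_rot": [0, 0, 0], "gripper": 0.015}, {"xyz": [0, 0, 0], "delta_rot": [0, 0, 0], "gripper": 0.015}])

```text
time: 2.75
tool_pos: [0.4779, -0.4106, 0.1445]
tcp_rot: [-2.267, 2.174, -0.021]
wrist_force: [1.3, -1.4, -1.1]
width: 0.297
```

Run:
```python
from h import *
from workcell import bot,read_camera
s=bot.read_state()
print(s["tool_pos"],s["width"],s["time"],s["q"],s["wrist_force"],s["torque"])
print(rel(s["tool_pos"],s["tcp_rot"],[.4818,.0665,.12],-92.8))
c=read_camera("wrist"); cv2.imwrite("pics/w2.png",c["pixels"][:,:,::-1])
c=read_camera("scene"); cv2.imwrite("pics/s2.png",c["pixels"][:,:,::-1])
```

```text
[ 0.47785523 -0.41060758  0.14450642] 0.2973319722608901 2.75 [-7.49384285e-01  2.37568281e-01  1.80237911e+00  1.23080297e-07
  1.08824732e+00  7.79389665e-01] [ 1.25780039 -1.44227942 -1.05318871] [-0.02515405 -0.02724386 -0.00649552]
(array([-0.4767, -0.0238,  0.0202]), 'cur yaw -87.59, turn tool z 0.0908 rad', 'tool z', array([ 0.0098, -0.0091, -0.9999]))
```

View pics/w2.png

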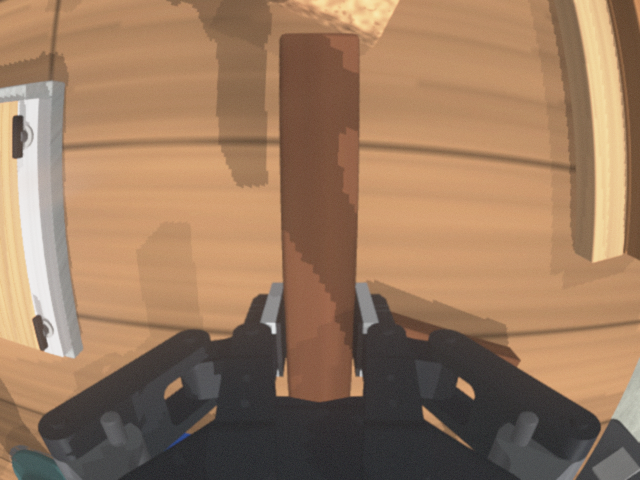

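View pics/s2.png

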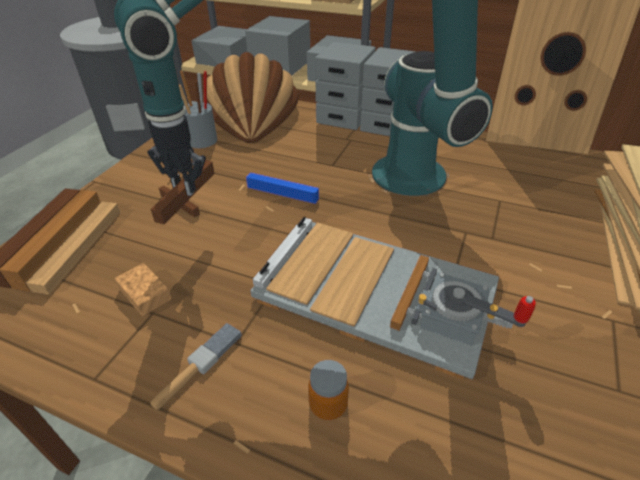

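>>> arm_command(rows=[{"xyz": [-0.02, -0.002, 0], "delta_rot": [0, 0, 0], "gripper": 0.015}, {"xyz": [-0.04, -0.002, 0], "delta_rot": [0, 0, 0], "gripper": 0.015}, {"xyz": [-0.045, -0.002, 0], "delta_rot": [0, 0, 0], "gripper": 0.015}, {"xyz": [-0.045, -0.002, 0], "delta_rot": [0, 0, 0], "gripper": 0.015}, {"xyz": [-0.045, -0.002, 0], "delta_rot": [0, 0, 0], "gripper": 0.015}, {"xyz": [-0.045, -0.002, 0], "delta_rot": [0, 0, 0], "gripper": 0.015}, {"xyz": [-0.045, -0.002, 0], "delta_rot": [0, 0, 0], "gripper": 0.015}, {"xyz": [-0.045, -0.002, 0], "delta_rot": [0, 0, 0], "gripper": 0.015}, {"xyz": [-0.045, -0.002, 0], "delta_rot": [0, 0, 0], "gripper": 0.015}, {"xyz": [-0.045, -0.002, 0], "delta_rot": [0, 0, 0], "gripper": 0.015}, {"xyz": [-0.04, -0.002, 0], "delta_rot": [0, 0, 0], "gripper": 0.015}, {"xyz": [-0.015, -0.002, 0], "delta_rot": [0, 0, 0], "gripper": 0.015}])

```text
time: 4.05
tool_pos: [0.4747, 0.0721, 0.1336]
tcp_rot: [2.269, -2.169, -0.007]
wrist_force: [0.4, -1.2, -1.0]
width: 0.297
```

>>> arm_command(rows=[{"xyz": [0, 0, 0], "delta_rot": [0, 0, 0.0908], "gripper": 0.015}, {"xyz": [0, 0, 0], "delta_rot": [0, 0, 0], "gripper": 0.015}, {"xyz": [0, 0, 0], "delta_rot": [0, 0, 0], "gripper": 0.015}, {"xyz": [0, 0, 0], "delta_rot": [0, 0, 0], "gripper": 0.015}])

```text
time: 4.45
tool_pos: [0.4771, 0.0682, 0.1352]
tcp_rot: [2.166, -2.273, -0.002]
wrist_force: [-0.0, 1.4, -1.8]
width: 0.298
```

Run:
```python
from h import *
from workcell import bot,read_camera
s=bot.read_state()
print(s["tool_pos"],s["width"],s["time"],s["q"],s["wrist_force"],s["torque"])
print(rel(s["tool_pos"],s["tcp_rot"],[.4818,.0665,.12],-92.8))
c=read_camera("wrist"); cv2.imwrite("pics/w3.png",c["pixels"][:,:,::-1])
c=read_camera("scene"); cv2.imwrite("pics/s3.png",c["pixels"][:,:,::-1]); np.savez("s3.npz",**c)
c=read_camera("top"); cv2.imwrite("pics/t3.png",c["pixels"][:,:,::-1]); np.savez("t3.npz",**c)
s=bot.read_state()
print(rel(s["tool_pos"],s["tcp_rot"],[.4818,.0665,.12],-92.8))
```

```text
[0.47711942 0.06818972 0.13524575] 0.2979607970159985 4.45 [ 9.02319383e-02 -1.87883534e-02  2.10595299e+00  6.37619213e-05
  1.05656904e+00  1.70907943e+00] [-0.02069139  1.3795086  -1.798251  ] [0.00012471 0.01060575 0.00290161]
(array([ 0.0015, -0.0048,  0.0152]), 'cur yaw -92.75, turn tool z 0.0008 rad', 'tool z', array([-2.1e-03, -1.0e-04, -1.0e+00]))
(array([ 0.0013, -0.0039,  0.016 ]), 'cur yaw -92.82, turn tool z -0.0003 rad', 'tool z', array([-5.e-04, -0.e+00, -1.e+00]))
```

View pics/w3.png

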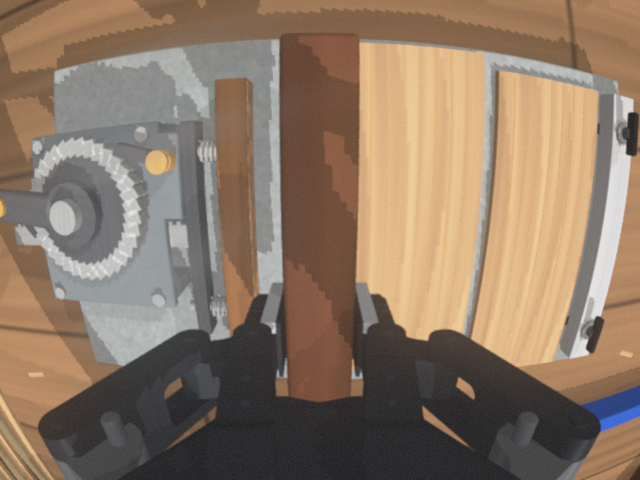

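View pics/s3.png

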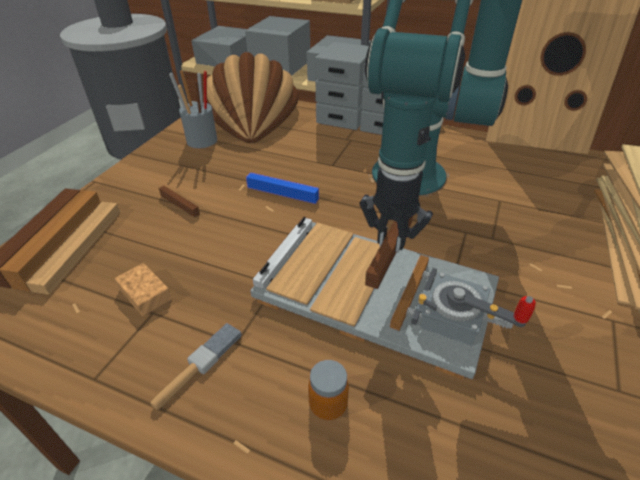

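>>> arm_command(rows=[{"xyz": [0, -0.004, 0.02], "delta_rot": [0, 0, 0], "gripper": 0.015}, {"xyz": [0, 0, 0.025], "delta_rot": [0, 0, 0], "gripper": 0.015}, {"xyz": [0, 0, 0.025], "delta_rot": [0, 0, 0], "gripper": 0.015}, {"xyz": [0, 0, 0.01], "delta_rot": [0, 0, 0], "gripper": 0.015}, {"xyz": [0, 0, 0.004], "delta_rot": [0, 0, 0], "gripper": 0.015}, {"xyz": [0, 0, 0], "delta_rot": [0, 0, 0], "gripper": 0.015}, {"xyz": [0, 0, 0], "delta_rot": [0, 0, 0], "gripper": 0.015}])

```text
time: 5.3
tool_pos: [0.4833, 0.0683, 0.0534]
tcp_rot: [-2.165, 2.274, -0.002]
wrist_force: [0.3, 0.1, -1.8]
width: 0.296
```

Run:
```python
from h import *
from workcell import bot,read_camera
s=bot.read_state()
print(s["tool_pos"],s["wrist_force"],s["torque"])
print(rel(s["tool_pos"],s["tcp_rot"],[.4818,.068,.043],-92.8))
c=read_camera("wrist"); cv2.imwrite("pics/w4.png",c["pixels"][:,:,::-1]); np.savez("w4.npz",**c)
c=read_camera("top"); np.savez("t4.npz",**c);W=world(c);z=W[...,2]
px=c["pixels"].astype(int)
a=np.radians(-2.85);X=np.array([np.cos(a),np.sin(a)]);Y=np.array([-X[1],X[0]])
m=(px.sum(-1)<330)&(px[...,0]-px[...,2]>25)&(z>.06)&(z<.082)&(abs(W[...,1]-.07)<.04)&(W[...,0]>.36)&(W[...,0]<.62)
p=W[m]; print(m.sum(), rect(p), np.percentile(p[:,:2]@Y,[2,50,98]),np.percentile(p[:,:2]@X,[1,99]))
cv2.imwrite("pics/t4.png",cv2.resize(c["pixels"][195:335,115:385,::-1],None,fx=2.9,fy=2.9))
```

```text
[0.48327557 0.06829729 0.05343015] [ 0.32696094  0.05053221 -1.8493305 ] [0.04354906 0.03547027 0.00299867]
(array([0.0004, 0.0015, 0.0104]), 'cur yaw -92.81, turn tool z -0.0001 rad', 'tool z', array([ 2.e-03,  2.e-04, -1.e+00]))
203 ((481.3, 53.1), (22.0, 205.9), -1.87) [0.07871696 0.0811535  0.08709311] [0.37515211 0.58080367]
```

View pics/w4.png

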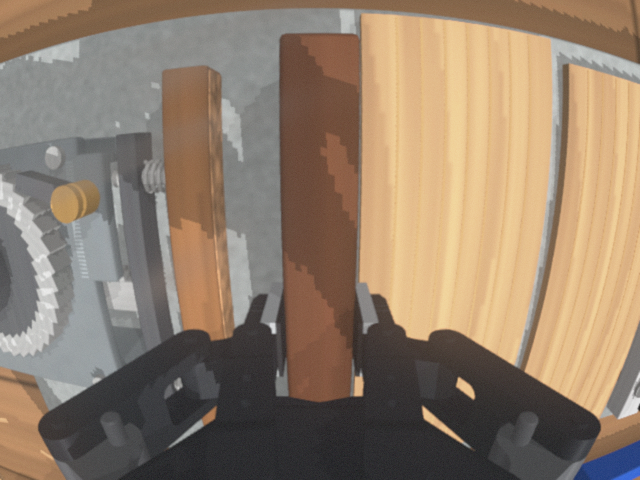

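View pics/t4.png

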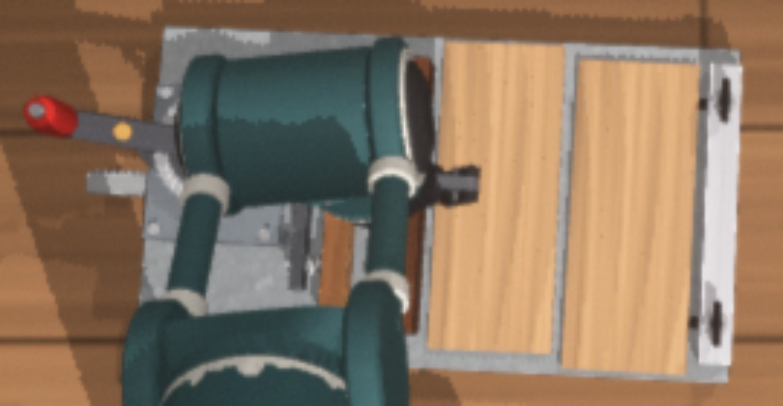

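>>> arm_command(rows=[{"xyz": [0, 0.001, 0.005], "delta_rot": [0, 0, 0], "gripper": 0.015}, {"xyz": [0, 0, 0.003], "delta_rot": [0, 0, 0], "gripper": 0.015}, {"xyz": [0, 0, 0.002], "delta_rot": [0, 0, 0], "gripper": 0.015}, {"xyz": [0, 0, 0], "delta_rot": [0, 0, 0], "gripper": 0.015}, {"xyz": [0, 0, 0], "delta_rot": [0, 0, 0], "gripper": 0.015}])

```text
time: 5.9
tool_pos: [0.4811, 0.0684, 0.0433]
tcp_rot: [2.166, -2.275, -0.001]
wrist_force: [-5.3, 0.0, 8.5]
width: 0.297
```

>>> arm_command(rows=[{"xyz": [0, 0, -0.001], "delta_rot": [0, 0, 0], "gripper": 0.032}, {"xyz": [0, 0, 0], "delta_rot": [0, 0, 0], "gripper": 0.038}, {"xyz": [0, 0, 0], "delta_rot": [0, 0, 0], "gripper": 0.04}, {"xyz": [0, 0, 0], "delta_rot": [0, 0, 0], "gripper": 0.04}, {"xyz": [0, 0, -0.02], "delta_rot": [0, 0, 0], "gripper": 0.04}, {"xyz": [0, 0, -0.04], "delta_rot": [0, 0, 0], "gripper": 0.04}, {"xyz": [0, 0, -0.045], "delta_rot": [0, 0, 0], "gripper": 0.05}, {"xyz": [0, 0, -0.045], "delta_rot": [0, 0, 0], "gripper": 0.05}, {"xyz": [0, 0, 0], "delta_rot": [0, 0, 0], "gripper": 0.05}])

```text
time: 6.8
tool_pos: [0.4863, 0.0688, 0.2009]
tcp_rot: [-2.159, 2.267, -0.013]
wrist_force: [1.4, -0.3, 0.7]
width: 0.586
```

Run:
```python
from h import *
from workcell import bot,read_camera
s=bot.read_state()
print(s["tool_pos"],s["wrist_force"],s["torque"],s["q"],s["time"],s["width"])
c=read_camera("wrist"); cv2.imwrite("pics/w5.png",c["pixels"][:,:,::-1]); np.savez("w5.npz",**c)
```

```text
[0.48628248 0.06877981 0.20092323] [ 1.39926919 -0.27792594  0.69673904] [-0.02764014 -0.01369667 -0.00260003] [ 8.97554330e-02 -7.55400899e-02  2.03097597e+00  4.69251422e-05
  1.17227855e+00  1.70939993e+00] 6.8 0.5862925255582766
```

View pics/w5.png

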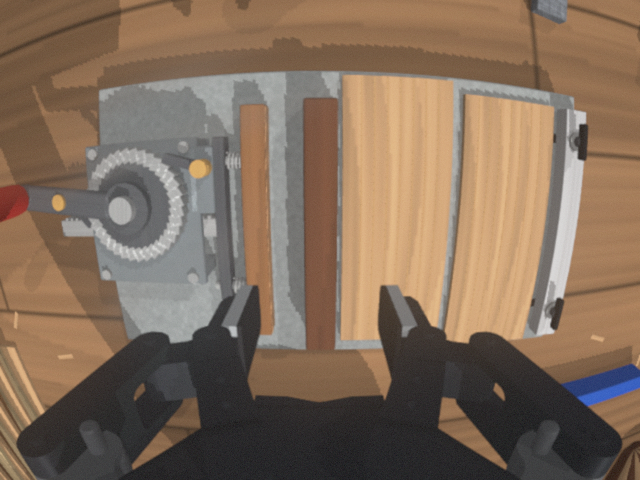

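The wrist view shows the caul standing on the bed, aligned and parallel to the half (cols 305-337), with the jaw at cols 240-272. Next I'll locate the lever axis and grip.

```bash
cat >> h.py <<'E'
def ray(c,u,v,zp):
    K=c["intrinsics"];T=c["camera_from_world"];R=T[:3,:3]
    d=R.T@np.array([(u-K[0,2])/K[0,0],-(v-K[1,2])/K[1,1],-1.]); o=-R.T@T[:3,3]
    return o+d*(zp-o[2])/d[2]
ang=np.radians(-2.85);JX=np.array([np.cos(ang),np.sin(ang)]);JY=np.array([-JX[1],JX[0]])
E
python3 - <<'E'
from h import *
from workcell import read_camera
for n in("top","scene"):
    c=np.load(n+"0.npz");px=c["pixels"].astype(int)
    red=(px[...,0]>110)&(px[...,1]<80)&(px[...,2]<80)
    n_,l,st,ce=cv2.connectedComponentsWithStats(red.astype(np.uint8))
    i=[k for k in range(1,n_) if st[k][4]>60]; print(n,[ (st[k].tolist(),ce[k].round(1).tolist()) for k in i])
    y,x,w,h=(195,115,130,90) if n=="top" else (260,410,150,90)
    cv2.imwrite(f"pics/lev_{n}.png",cv2.resize(c["pixels"][y:y+h,x:x+w,::-1],None,fx=5,fy=5,interpolation=cv2.INTER_CUBIC))
E
```

```text
top [([421, 92, 33, 5, 96], [437.0, 94.0]), ([173, 106, 56, 12, 214], [197.1, 111.4]), ([399, 112, 39, 10, 126], [420.2, 117.6]), ([442, 112, 25, 9, 102], [454.1, 116.2]), ([252, 119, 117, 45, 1028], [308.0, 136.5]), ([554, 118, 37, 7, 94], [572.5, 122.0]), ([187, 120, 42, 5, 64], [208.8, 122.9]), ([230, 122, 32, 6, 88], [244.0, 124.3]), ([379, 125, 22, 13, 84], [386.8, 129.7]), ([443, 126, 29, 13, 201], [455.7, 131.2]), ([206, 130, 35, 7, 103], [223.6, 132.4]), ([177, 140, 42, 13, 199], [193.4, 147.0]), ([181, 173, 36, 11, 210], [196.6, 177.1]), ([138, 206, 31, 6, 67], [151.6, 207.3]), ([466, 226, 18, 88, 429], [471.1, 269.0]), ([123, 228, 19, 15, 193], [132.6, 235.2]), ([0, 260, 20, 7, 65], [9.2, 262.5]), ([226, 271, 9, 35, 162], [230.2, 290.1]), ([513, 305, 44, 18, 130], [535.0, 314.3]), ([19, 310, 9, 10, 68], [22.9, 314.8]), ([0, 316, 10, 10, 89], [4.5, 320.8]), ([210, 362, 63, 13, 367], [240.3, 367.7]), ([387, 364, 21, 8, 68], [397.1, 368.1]), ([104, 469, 29, 7, 76], [119.9, 471.9]), ([392, 468, 25, 12, 142], [402.1, 473.7]), ([347, 470, 40, 10, 204], [370.0, 474.7]), ([500, 471, 18, 9, 65], [507.6, 474.4])]
scene [([203, 71, 4, 37, 95], [204.8, 88.3]), ([5, 272, 17, 17, 85], [13.0, 279.9]), ([514, 296, 22, 27, 388], [524.0, 310.0]), ([309, 384, 31, 26, 241], [321.2, 398.5])]
```

View pics/lev_top.png

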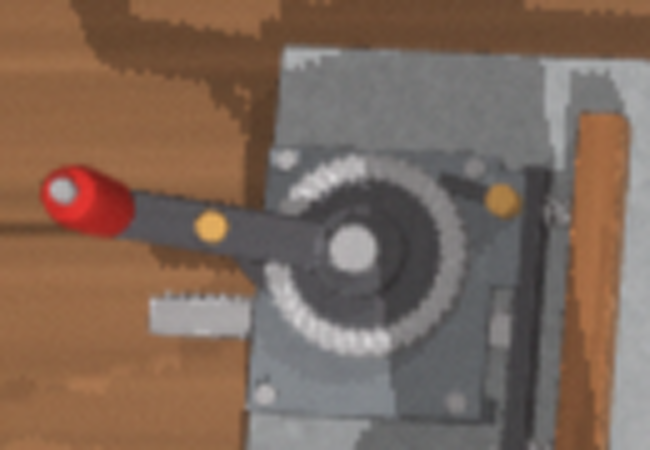

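View pics/lev_scene.png

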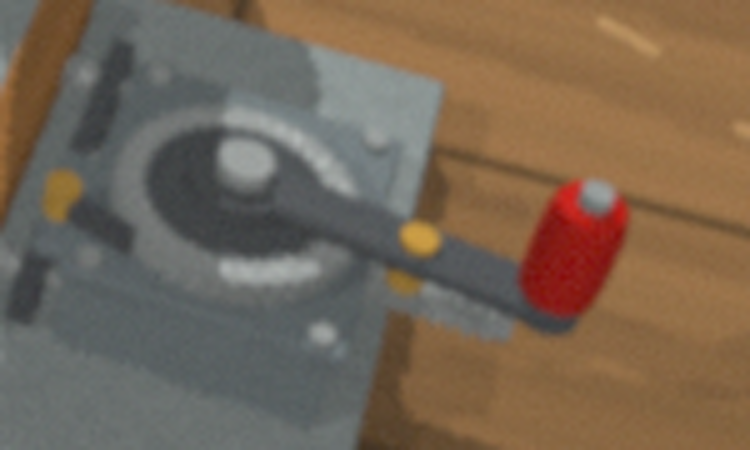

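Run:
```python
from h import *
t=np.load("top0.npz");s=np.load("scene0.npz")
def tri(a,b):
    A=[];B=[]
    for c,(u,v) in((t,a),(s,b)):
        o=ray(c,u,v,0);d=ray(c,u,v,.2)-o;d/=np.linalg.norm(d);M=np.eye(3)-np.outer(d,d);A.append(M);B.append(M@o)
    p=np.linalg.solve(sum(A),sum(B)); return p,[np.linalg.norm(A[i]@p-B[i]) for i in(0,1)]
hub=tri((185.4,244.6),(459.2,292.));g=tri((127.4,232.8),(529.6,299.));print("hub",hub,"grip pin",g)
w=ray(t,187.8,246.1,.089);print("wheel",w)
for zz in(.104,.108): print("hub top ray",ray(t,185.4,244.6,zz))
for zz in(.148,.151): print("grip ray",ray(t,127.4,232.8,zz))
for h in(hub[0][:2],w[:2]):
    d=g[0][:2]-h;print(np.linalg.norm(d),"lever angle",np.arctan2(-(d@JX),d@JY))
```

```text
hub (array([0.51498456, 0.21181373, 0.10549069]), [np.float64(0.0007498371126026693), np.float64(0.0007498371126027131)]) grip pin (array([0.53374455, 0.32017235, 0.15239112]), [np.float64(0.0010531412502362918), np.float64(0.0010531412502362563)])
wheel [0.51416111 0.21054635 0.089     ]
hub top ray [0.51533783 0.21149222 0.104     ]
hub top ray [0.51476488 0.21031009 0.108     ]
grip ray [0.53456565 0.32084414 0.148     ]
grip ray [0.53406464 0.31961583 0.151     ]
0.10997057564425375 lever angle -0.12168756362369154
0.11136144429644834 lever angle -0.12703216382240062
```

Run:
```python
from h import *
from workcell import bot,read_camera
s=bot.read_state()
print(s["tool_pos"],rel(s["tool_pos"],s["tcp_rot"],[.5338,.3202,.19],-9.8))
```

```text
[0.48427753 0.06858292 0.19753094] (array([-0.2537, -0.0371,  0.0082]), 'cur yaw -92.80, turn tool z -1.4486 rad', 'tool z', array([ 8.7e-03,  8.0e-04, -1.0e+00]))
```

>>> arm_command(rows=[{"xyz": [-0.03, -0.0037, 0], "delta_rot": [0, 0, 0], "gripper": 0.06}, {"xyz": [-0.045, -0.0067, 0], "delta_rot": [0, 0, 0], "gripper": 0.06}, {"xyz": [-0.045, -0.0067, 0], "delta_rot": [0, 0, 0], "gripper": 0.06}, {"xyz": [-0.045, -0.0067, 0], "delta_rot": [0, 0, 0], "gripper": 0.06}, {"xyz": [-0.045, -0.0067, 0], "delta_rot": [0, 0, 0], "gripper": 0.06}, {"xyz": [-0.0437, -0.0066, 0], "delta_rot": [0, 0, 0], "gripper": 0.06}, {"xyz": [0, 0, 0], "delta_rot": [0, 0, -0.145], "gripper": 0.06}, {"xyz": [0, 0, 0], "delta_rot": [0, 0, -0.145], "gripper": 0.06}, {"xyz": [0, 0, 0], "delta_rot": [0, 0, -0.145], "gripper": 0.06}, {"xyz": [0, 0, 0], "delta_rot": [0, 0, -0.145], "gripper": 0.06}, {"xyz": [0, 0, 0], "delta_rot": [0, 0, -0.145], "gripper": 0.06}, {"xyz": [0, 0, 0], "delta_rot": [0, 0, -0.145], "gripper": 0.06}])

```text
time: 8.05
tool_pos: [0.5294, 0.3193, 0.1906]
tcp_rot: [2.924, -1.14, -0.004]
wrist_force: [-0.1, 0.2, -0.3]
width: 0.704
```

>>> arm_command(rows=[{"xyz": [0, 0, 0], "delta_rot": [0, 0, -0.145], "gripper": 0.06}, {"xyz": [0, 0, 0], "delta_rot": [0, 0, -0.145], "gripper": 0.06}, {"xyz": [0, 0, 0], "delta_rot": [0, 0, -0.145], "gripper": 0.06}, {"xyz": [0, 0, 0], "delta_rot": [0, 0, -0.144], "gripper": 0.06}, {"xyz": [0, 0, 0], "delta_rot": [0, 0, 0], "gripper": 0.06}, {"xyz": [0, 0, 0], "delta_rot": [0, 0, 0], "gripper": 0.06}])

```text
time: 8.65
tool_pos: [0.5298, 0.3194, 0.1916]
tcp_rot: [3.128, -0.273, -0.004]
wrist_force: [0.1, -0.3, -0.3]
width: 0.699
```

Run:
```python
from h import *
from workcell import bot,read_camera
s=bot.read_state()
print(s["tool_pos"],s["q"],s["wrist_force"],s["time"],rel(s["tool_pos"],s["tcp_rot"],[.5338,.3202,.108],-9.8))
c=read_camera("wrist"); cv2.imwrite("pics/w6.png",c["pixels"][:,:,::-1])
K=c["intrinsics"];T=c["camera_from_world"]
def proj(p):
    q=T[:3,:3]@np.array(p)+T[:3,3]; v=np.array([q[0],-q[1],-q[2]]);r=np.hypot(v[0],v[1]);th=np.arctan2(r,v[2])
    return K[0,2]+K[0,0]*th*v[0]/r, K[1,2]+K[1,1]*th*v[1]/r
print(proj([.5338,.3202,.15]),proj([.515,.2115,.1055]))
c=read_camera("top"); cv2.imwrite("pics/t6.png",c["pixels"][:,:,::-1]);np.savez("t6.npz",**c)
W=world(c);z=W[...,2];px=c["pixels"].astype(int)
m=(px.sum(-1)<300)&(px[...,0]-px[...,2]>25)&(z>.055)&(z<.078)&(abs(W[...,1]-.07)<.04)
p=W[m]; print(m.sum(),rect(p),np.percentile(p[:,:2]@JY,[2,50,98]),np.percentile(p[:,:2]@JX,[1,99]),np.median(p[:,2]))
```

```text
[0.52984526 0.31943902 0.19156862] [5.02272822e-01 1.87709896e-01 1.77114007e+00 2.42082708e-05
 1.18541000e+00 6.76425073e-01] [ 0.06599736 -0.33706745 -0.33352106] 8.65 (array([ 0.0039, -0.0016,  0.0836]), 'cur yaw -9.98, turn tool z -0.0031 rad', 'tool z', array([-0.0023, -0.0013, -1.    ]))
(np.float64(324.8340565374421), np.float64(265.7139587845545)) (np.float64(323.4633987369256), np.float64(379.7124562558963))
1245 ((563.1, 75.3), (60.9, 374.3), -4.79) [0.07824374 0.09096499 0.10470842] [0.37300225 0.7297388 ] 0.06501048108443397
```

View pics/w6.png

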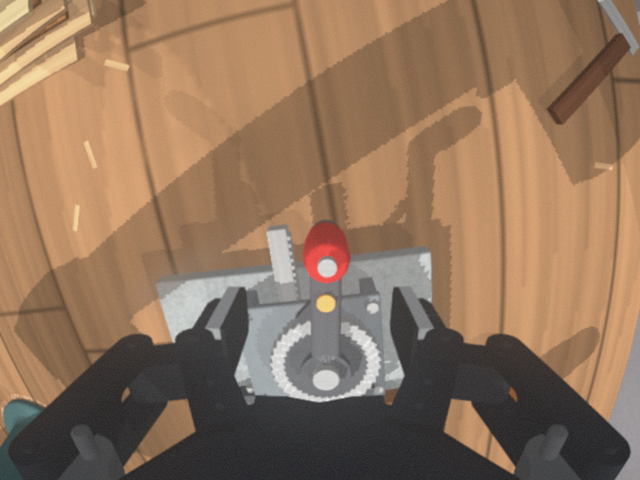

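View pics/t6.png

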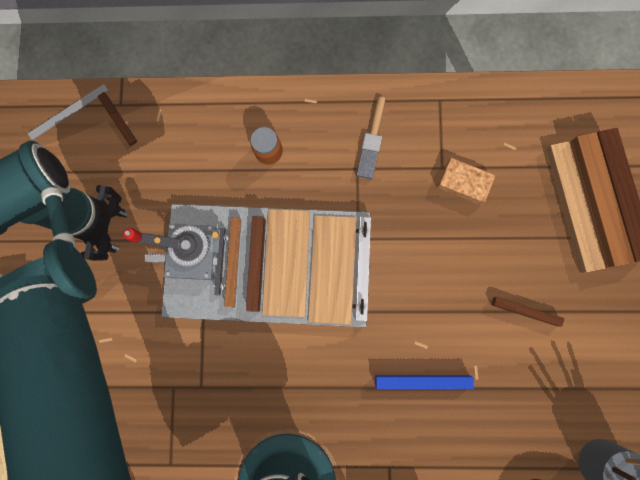

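>>> arm_command(rows=[{"xyz": [0.0045, -0.0014, 0.015], "delta_rot": [0, 0, 0], "gripper": 0.06}, {"xyz": [0, 0, 0.025], "delta_rot": [0, 0, 0], "gripper": 0.06}, {"xyz": [0, 0, 0.025], "delta_rot": [0, 0, 0], "gripper": 0.06}, {"xyz": [0, 0, 0.017], "delta_rot": [0, 0, 0], "gripper": 0.06}, {"xyz": [0, 0, 0], "delta_rot": [0, 0, 0], "gripper": 0.06}, {"xyz": [0, 0, 0], "delta_rot": [0, 0, 0], "gripper": 0.04}, {"xyz": [0, 0, 0], "delta_rot": [0, 0, 0], "gripper": 0.02}, {"xyz": [0, 0, 0], "delta_rot": [0, 0, 0], "gripper": 0.02}, {"xyz": [0, 0, 0], "delta_rot": [0, 0, 0], "gripper": 0.02}, {"xyz": [0, 0, 0], "delta_rot": [0, 0, 0], "gripper": 0.02}], force=25)

```text
time: 9.75
tool_pos: [0.5363, 0.321, 0.1126]
tcp_rot: [-3.129, 0.268, -0.004]
wrist_force: [0.6, 0.6, 3.0]
width: 0.315
```

```bash
cat > st.py <<'E'
from h import *
from workcell import bot
s=bot.read_state();p=s["tool_pos"]
d=p[:2]-np.array([.515,.2115]);r=np.linalg.norm(d)
f=s["wrist_force"];er=d/r;et=np.array([-er[1],er[0]])
R=Ro.from_rotvec(s["tcp_rot"]).as_matrix()
print("t",round(s["time"],2),"p",np.round(p,4),"r %.4f lever %.4f yaw-equiv %.4f"%(r,np.arctan2(-(d@JX),d@JY),np.arctan2(R[1,0],R[0,0])-ang),"F tang(ccw) %.2f rad %.2f z %.2f"%(f[:2]@et,f[:2]@er,f[2]),"w %.1f mm"%(s["width"]*85.4), "toolz",np.round(R[:2,2],4))
E
python3 st.py
```

```text
t 9.75 p [0.5363 0.321  0.1126] r 0.1115 lever -0.1422 yaw-equiv -0.1210 F tang(ccw) -0.44 rad 0.68 z 2.97 w 26.9 mm toolz [0.0024 0.0013]
```

>>> arm_command(rows=[{"xyz": [0.011, 0.0005, 0], "delta_rot": [0, 0, 0.1], "gripper": 0.02}, {"xyz": [0.011, 0.0005, 0], "delta_rot": [0, 0, 0.1], "gripper": 0.02}, {"xyz": [0.011, 0.0005, 0], "delta_rot": [0, 0, 0.1], "gripper": 0.02}, {"xyz": [0.011, 0.0005, 0], "delta_rot": [0, 0, 0.1], "gripper": 0.02}, {"xyz": [0.009, 0.0004, 0], "delta_rot": [0, 0, 0.08], "gripper": 0.02}, {"xyz": [0, 0, 0], "delta_rot": [0, 0, 0], "gripper": 0.02}])

```text
time: 10.35
tool_pos: [0.585, 0.2989, 0.1126]
tcp_rot: [-2.976, 1.005, -0.003]
wrist_force: [0.3, -2.2, 5.6]
width: 0.309
```

```bash
python3 st.py
```

```text
t 10.35 p [0.585  0.2989 0.1126] r 0.1120 lever -0.6251 yaw-equiv -0.6019 F tang(ccw) -1.59 rad -1.52 z 5.64 w 26.4 mm toolz [ 0.002  -0.0001]
```

>>> arm_command(rows=[{"xyz": [-0.011, 0.0005, 0], "delta_rot": [0, 0, -0.1], "gripper": 0.02}, {"xyz": [-0.011, 0.0005, 0], "delta_rot": [0, 0, -0.1], "gripper": 0.02}, {"xyz": [-0.011, 0.0005, 0], "delta_rot": [0, 0, -0.1], "gripper": 0.02}, {"xyz": [-0.011, 0.0005, 0], "delta_rot": [0, 0, -0.1], "gripper": 0.02}, {"xyz": [-0.011, 0.0005, 0], "delta_rot": [0, 0, -0.1], "gripper": 0.02}, {"xyz": [-0.011, 0.0005, 0], "delta_rot": [0, 0, -0.1], "gripper": 0.02}, {"xyz": [-0.011, 0.0005, 0], "delta_rot": [0, 0, -0.1], "gripper": 0.02}, {"xyz": [-0.011, 0.0005, 0], "delta_rot": [0, 0, -0.1], "gripper": 0.02}, {"xyz": [-0.011, 0.0005, 0], "delta_rot": [0, 0, -0.1], "gripper": 0.02}, {"xyz": [-0.011, 0.0005, 0], "delta_rot": [0, 0, -0.1], "gripper": 0.02}, {"xyz": [-0.011, 0.0005, 0], "delta_rot": [0, 0, -0.1], "gripper": 0.02}, {"xyz": [-0.011, 0.0005, 0], "delta_rot": [0, 0, -0.1], "gripper": 0.02}])

```text
time: 11.55
tool_pos: [0.4598, 0.3078, 0.1126]
tcp_rot: [-3.019, -0.861, -0.006]
wrist_force: [0.7, 1.2, 3.7]
width: 0.308
```

```bash
python3 st.py
python3 - <<'E'
from h import *
from workcell import read_camera
c=read_camera("top"); cv2.imwrite("pics/t7.png",c["pixels"][:,:,::-1]);np.savez("t7.npz",**c)
cv2.imwrite("pics/t7c.png",cv2.resize(c["pixels"][195:335,115:385,::-1],None,fx=2.9,fy=2.9))
E
```

```text
t 11.55 p [0.4598 0.3078 0.1126] r 0.1110 lever 0.5707 yaw-equiv 0.6056 F tang(ccw) -1.15 rad 0.68 z 3.68 w 26.3 mm toolz [0.0029 0.0027]
```

View pics/t7c.png

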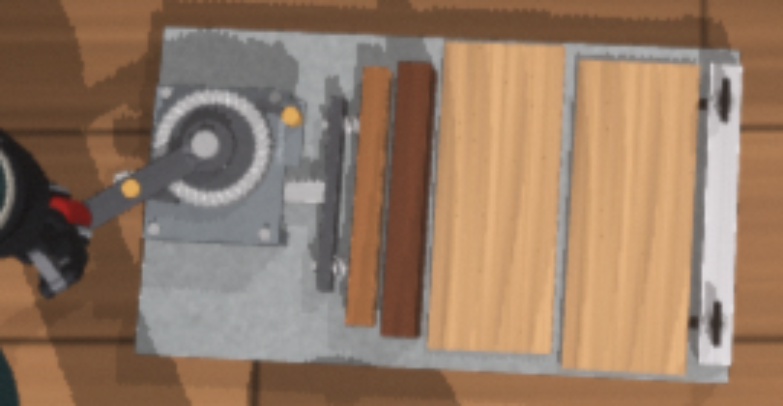

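>>> arm_command(rows=[{"xyz": [0.011, 0.0005, 0], "delta_rot": [0, 0, 0.1], "gripper": 0.02}, {"xyz": [0.011, 0.0005, 0], "delta_rot": [0, 0, 0.1], "gripper": 0.02}, {"xyz": [0.011, 0.0005, 0], "delta_rot": [0, 0, 0.1], "gripper": 0.02}, {"xyz": [0.011, 0.0005, 0], "delta_rot": [0, 0, 0.1], "gripper": 0.02}, {"xyz": [0.011, 0.0005, 0], "delta_rot": [0, 0, 0.1], "gripper": 0.02}, {"xyz": [0.011, 0.0005, 0], "delta_rot": [0, 0, 0.1], "gripper": 0.02}, {"xyz": [0.011, 0.0005, 0], "delta_rot": [0, 0, 0.1], "gripper": 0.02}, {"xyz": [0.011, 0.0005, 0], "delta_rot": [0, 0, 0.1], "gripper": 0.02}, {"xyz": [0.011, 0.0005, 0], "delta_rot": [0, 0, 0.1], "gripper": 0.02}, {"xyz": [0.011, 0.0005, 0], "delta_rot": [0, 0, 0.1], "gripper": 0.02}, {"xyz": [0.011, 0.0005, 0], "delta_rot": [0, 0, 0.1], "gripper": 0.02}, {"xyz": [0.011, 0.0005, 0], "delta_rot": [0, 0, 0.1], "gripper": 0.02}])

```text
time: 12.8
tool_pos: [0.5834, 0.3003, 0.1125]
tcp_rot: [2.974, -1.008, -0.001]
wrist_force: [-3.5, -4.0, 8.7]
width: 0.304
```

```bash
python3 st.py
```

```text
t 12.8 p [0.5834 0.3003 0.1125] r 0.1121 lever -0.6070 yaw-equiv -0.6036 F tang(ccw) 0.34 rad -5.27 z 8.73 w 26.0 mm toolz [-0.0007 -0.001 ]
```

>>> arm_command(rows=[{"xyz": [-0.011, 0.0025, -0.002], "delta_rot": [0, 0, -0.1], "gripper": 0.02}, {"xyz": [-0.011, 0.0005, 0], "delta_rot": [0, 0, -0.1], "gripper": 0.02}, {"xyz": [-0.011, 0.0005, 0], "delta_rot": [0, 0, -0.1], "gripper": 0.02}, {"xyz": [-0.011, 0.0005, 0], "delta_rot": [0, 0, -0.1], "gripper": 0.02}, {"xyz": [-0.011, 0.0005, 0], "delta_rot": [0, 0, -0.1], "gripper": 0.02}, {"xyz": [-0.011, 0.0005, 0], "delta_rot": [0, 0, -0.1], "gripper": 0.02}])

```text
time: 13.4
tool_pos: [0.5209, 0.3228, 0.1127]
tcp_rot: [-3.14, 0.071, -0.001]
wrist_force: [2.2, 0.8, -2.2]
width: 0.307
```

```bash
python3 st.py
```

```text
t 13.4 p [0.5209 0.3228 0.1127] r 0.1114 lever -0.0032 yaw-equiv 0.0046 F tang(ccw) -2.17 rad 0.92 z -2.24 w 26.2 mm toolz [0.0006 0.0011]
```

>>> arm_command(rows=[{"xyz": [-0.011, 0.0005, 0], "delta_rot": [0, 0, -0.1], "gripper": 0.02}, {"xyz": [-0.011, 0.0005, 0], "delta_rot": [0, 0, -0.1], "gripper": 0.02}, {"xyz": [-0.011, 0.0005, 0], "delta_rot": [0, 0, -0.1], "gripper": 0.02}, {"xyz": [-0.011, 0.0005, 0], "delta_rot": [0, 0, -0.1], "gripper": 0.02}, {"xyz": [-0.011, 0.0005, 0], "delta_rot": [0, 0, -0.1], "gripper": 0.02}, {"xyz": [-0.011, 0.0005, 0], "delta_rot": [0, 0, -0.1], "gripper": 0.02}])

```text
time: 14.0
tool_pos: [0.4574, 0.3064, 0.1127]
tcp_rot: [-3.021, -0.86, -0.001]
wrist_force: [1.2, 1.1, -2.2]
width: 0.306
```

```bash
python3 st.py
python3 - <<'E'
from h import *
from workcell import read_camera
c=read_camera("top"); cv2.imwrite("pics/t8.png",c["pixels"][:,:,::-1]);np.savez("t8.npz",**c)
cv2.imwrite("pics/t8c.png",cv2.resize(c["pixels"][195:335,115:385,::-1],None,fx=2.9,fy=2.9))
E
```

```text
t 14.0 p [0.4574 0.3064 0.1127] r 0.1110 lever 0.5948 yaw-equiv 0.6046 F tang(ccw) -1.63 rad 0.28 z -2.25 w 26.1 mm toolz [0.0002 0.0007]
```

View pics/t8c.png

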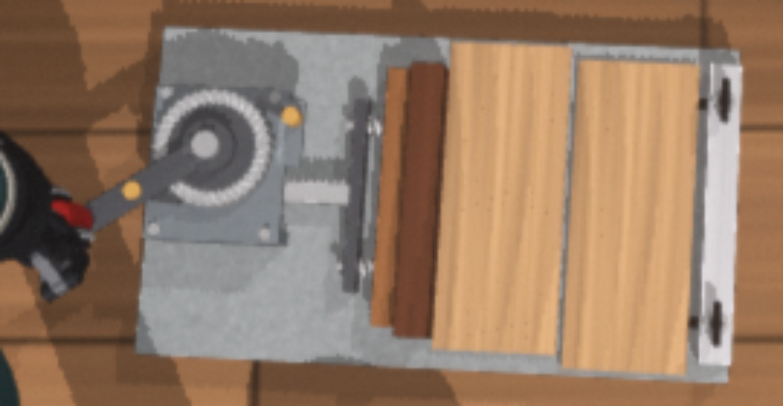

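>>> arm_command(rows=[{"xyz": [0.011, 0.0005, 0], "delta_rot": [0, 0, 0.1], "gripper": 0.02}, {"xyz": [0.011, 0.0005, 0], "delta_rot": [0, 0, 0.1], "gripper": 0.02}, {"xyz": [0.011, 0.0005, 0], "delta_rot": [0, 0, 0.1], "gripper": 0.02}, {"xyz": [0.011, 0.0005, 0], "delta_rot": [0, 0, 0.1], "gripper": 0.02}, {"xyz": [0.011, 0.0005, 0], "delta_rot": [0, 0, 0.1], "gripper": 0.02}, {"xyz": [0.011, 0.0005, 0], "delta_rot": [0, 0, 0.1], "gripper": 0.02}, {"xyz": [0.011, 0.0005, 0], "delta_rot": [0, 0, 0.1], "gripper": 0.02}, {"xyz": [0.011, 0.0005, 0], "delta_rot": [0, 0, 0.1], "gripper": 0.02}, {"xyz": [0.011, 0.0005, 0], "delta_rot": [0, 0, 0.1], "gripper": 0.02}, {"xyz": [0.011, 0.0005, 0], "delta_rot": [0, 0, 0.1], "gripper": 0.02}, {"xyz": [0.011, 0.0005, 0], "delta_rot": [0, 0, 0.1], "gripper": 0.02}, {"xyz": [0.011, 0.0005, 0], "delta_rot": [0, 0, 0.1], "gripper": 0.02}])

```text
time: 15.25
tool_pos: [0.5824, 0.3008, 0.1127]
tcp_rot: [-2.974, 1.012, 0.002]
wrist_force: [0.1, 0.5, -0.8]
width: 0.31
```

```bash
python3 st.py
```

```text
t 15.25 p [0.5824 0.3008 0.1127] r 0.1119 lever -0.5968 yaw-equiv -0.6060 F tang(ccw) 0.23 rad 0.41 z -0.82 w 26.5 mm toolz [-0.0009  0.0005]
```

>>> arm_command(rows=[{"xyz": [-0.011, 0.0015, 0], "delta_rot": [0, 0, -0.1], "gripper": 0.02}, {"xyz": [-0.011, 0.0005, 0], "delta_rot": [0, 0, -0.1], "gripper": 0.02}, {"xyz": [-0.011, 0.0005, 0], "delta_rot": [0, 0, -0.1], "gripper": 0.02}])

```text
time: 15.55
tool_pos: [0.5537, 0.3163, 0.1128]
tcp_rot: [-3.093, 0.544, -0.002]
wrist_force: [2.0, 0.8, -3.8]
width: 0.31
```

```bash
python3 st.py
```

```text
t 15.55 p [0.5537 0.3163 0.1128] r 0.1117 lever -0.3038 yaw-equiv -0.2983 F tang(ccw) -1.65 rad 1.43 z -3.82 w 26.5 mm toolz [0.0015 0.0012]
```

>>> arm_command(rows=[{"xyz": [-0.011, 0.0005, 0], "delta_rot": [0, 0, -0.1], "gripper": 0.02}, {"xyz": [-0.011, 0.0005, 0], "delta_rot": [0, 0, -0.1], "gripper": 0.02}])

```text
time: 15.75
tool_pos: [0.5318, 0.3217, 0.1127]
tcp_rot: [-3.132, 0.231, -0.001]
wrist_force: [2.3, 0.9, -3.2]
width: 0.307
```

```bash
python3 st.py
python3 - <<'E'
from h import *
from workcell import read_camera
c=read_camera("top"); np.savez("t9.npz",**c)
cv2.imwrite("pics/t9c.png",cv2.resize(c["pixels"][195:335,115:385,::-1],None,fx=2.9,fy=2.9))
E
```

```text
t 15.75 p [0.5318 0.3217 0.1127] r 0.1115 lever -0.1015 yaw-equiv -0.0977 F tang(ccw) -2.14 rad 1.24 z -3.24 w 26.2 mm toolz [0.0009 0.0006]
```

View pics/t9c.png

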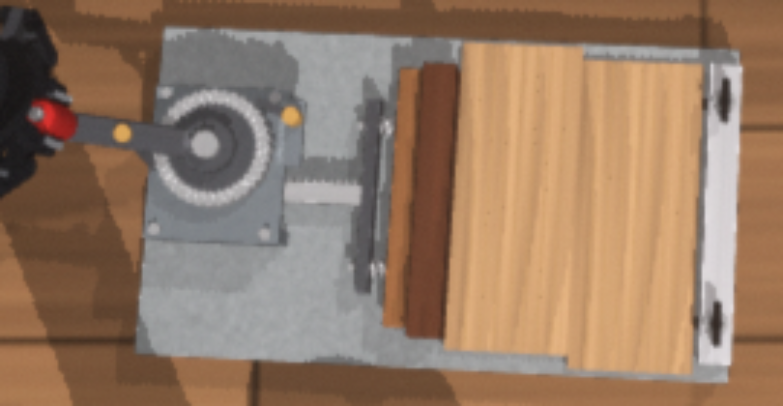

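>>> arm_command(rows=[{"xyz": [-0.0055, 0.0001, 0], "delta_rot": [0, 0, -0.05], "gripper": 0.02}, {"xyz": [-0.0055, 0.0001, 0], "delta_rot": [0, 0, -0.05], "gripper": 0.02}])

```text
time: 16.0
tool_pos: [0.5209, 0.3228, 0.1128]
tcp_rot: [-3.14, 0.08, -0.001]
wrist_force: [1.8, 0.8, -3.2]
width: 0.308
```

```bash
python3 st.py
```

```text
t 16.0 p [0.5209 0.3228 0.1128] r 0.1114 lever -0.0034 yaw-equiv -0.0015 F tang(ccw) -1.72 rad 0.94 z -3.25 w 26.3 mm toolz [0.0005 0.0007]
```

>>> arm_command(rows=[{"xyz": [-0.0055, 0.0001, 0], "delta_rot": [0, 0, -0.05], "gripper": 0.02}, {"xyz": [-0.0055, 0.0001, 0], "delta_rot": [0, 0, -0.05], "gripper": 0.02}])

```text
time: 16.2
tool_pos: [0.5099, 0.3227, 0.1127]
tcp_rot: [-3.14, -0.076, -0.001]
wrist_force: [1.2, 0.7, -3.1]
width: 0.307
```

```bash
python3 st.py
```

```text
t 16.2 p [0.5099 0.3227 0.1127] r 0.1113 lever 0.0954 yaw-equiv 0.0984 F tang(ccw) -1.28 rad 0.62 z -3.11 w 26.2 mm toolz [0.0003 0.0006]
```

>>> arm_command(rows=[{"xyz": [-0.0055, 0.0001, 0], "delta_rot": [0, 0, -0.05], "gripper": 0.02}, {"xyz": [-0.0055, 0.0001, 0], "delta_rot": [0, 0, -0.05], "gripper": 0.02}])

```text
time: 16.4
tool_pos: [0.4992, 0.3217, 0.1128]
tcp_rot: [-3.132, -0.233, -0.001]
wrist_force: [3.0, 1.4, -4.2]
width: 0.308
```

```bash
python3 st.py
```

```text
t 16.4 p [0.4992 0.3217 0.1128] r 0.1113 lever 0.1921 yaw-equiv 0.1984 F tang(ccw) -3.21 rad 0.93 z -4.20 w 26.3 mm toolz [0.0009 0.0006]
```

>>> arm_command(rows=[{"xyz": [-0.0055, 0.0001, 0], "delta_rot": [0, 0, -0.05], "gripper": 0.02}, {"xyz": [-0.0055, 0.0001, 0], "delta_rot": [0, 0, -0.05], "gripper": 0.02}])

```text
time: 16.6
tool_pos: [0.4889, 0.3196, 0.1128]
tcp_rot: [-3.117, -0.39, -0.003]
wrist_force: [4.1, 1.4, -4.1]
width: 0.309
```

```bash
python3 st.py
```

```text
t 16.6 p [0.4889 0.3196 0.1128] r 0.1112 lever 0.2865 yaw-equiv 0.2985 F tang(ccw) -4.30 rad 0.44 z -4.08 w 26.4 mm toolz [0.0019 0.0009]
```

>>> arm_command(rows=[{"xyz": [-0.0055, 0.0001, 0], "delta_rot": [0, 0, -0.05], "gripper": 0.02}, {"xyz": [-0.0055, 0.0001, 0], "delta_rot": [0, 0, -0.05], "gripper": 0.02}])

```text
time: 16.8
tool_pos: [0.4789, 0.3167, 0.1128]
tcp_rot: [-3.093, -0.545, -0.005]
wrist_force: [6.4, 3.6, -6.2]
width: 0.312
```

```bash
python3 st.py
```

```text
t 16.8 p [0.4789 0.3167 0.1128] r 0.1112 lever 0.3804 yaw-equiv 0.3985 F tang(ccw) -7.25 rad 1.32 z -6.21 w 26.7 mm toolz [0.003  0.0014]
```

>>> arm_command(rows=[{"xyz": [-0.0055, 0.0001, 0], "delta_rot": [0, 0, -0.05], "gripper": 0.02}, {"xyz": [-0.0055, 0.0001, 0], "delta_rot": [0, 0, -0.05], "gripper": 0.02}])

```text
time: 17.0
tool_pos: [0.4692, 0.3127, 0.1128]
tcp_rot: [-3.062, -0.699, -0.007]
wrist_force: [7.5, 4.5, -8.6]
width: 0.309
```

```bash
python3 st.py
```

```text
t 17.0 p [0.4692 0.3127 0.1128] r 0.1111 lever 0.4744 yaw-equiv 0.4984 F tang(ccw) -8.69 rad 0.98 z -8.58 w 26.4 mm toolz [0.004  0.0021]
```

>>> arm_command(rows=[{"xyz": [-0.0055, 0.0001, 0.0005], "delta_rot": [0, 0, -0.05], "gripper": 0.02}])

```text
time: 17.1
tool_pos: [0.4649, 0.3106, 0.1128]
tcp_rot: [-3.043, -0.775, -0.009]
wrist_force: [7.6, 5.0, -5.4]
width: 0.305
```

```bash
python3 st.py
```

```text
t 17.1 p [0.4649 0.3106 0.1128] r 0.1111 lever 0.5177 yaw-equiv 0.5483 F tang(ccw) -9.02 rad 1.00 z -5.41 w 26.1 mm toolz [0.0053 0.003 ]
```

>>> arm_command(rows=[{"xyz": [-0.0044, 0.0001, 0.0005], "delta_rot": [0, 0, -0.04], "gripper": 0.02}])

```text
time: 17.2
tool_pos: [0.4615, 0.3088, 0.1128]
tcp_rot: [-3.026, -0.835, -0.011]
wrist_force: [8.3, 5.9, -5.0]
width: 0.306
```

```bash
python3 st.py
```

```text
t 17.2 p [0.4615 0.3088 0.1128] r 0.1110 lever 0.5521 yaw-equiv 0.5881 F tang(ccw) -10.15 rad 1.19 z -4.97 w 26.1 mm toolz [0.0063 0.0039]
```

>>> arm_command(rows=[{"xyz": [-0.0033, 0.0001, 0], "delta_rot": [0, 0, -0.03], "gripper": 0.02}])

```text
time: 17.3
tool_pos: [0.4589, 0.3073, 0.1128]
tcp_rot: [-3.013, -0.879, -0.012]
wrist_force: [8.9, 5.5, -7.3]
width: 0.312
```

```bash
python3 st.py
```

```text
t 17.3 p [0.4589 0.3073 0.1128] r 0.1110 lever 0.5799 yaw-equiv 0.6176 F tang(ccw) -10.47 rad 0.26 z -7.28 w 26.6 mm toolz [0.0065 0.0044]
```

>>> arm_command(rows=[{"xyz": [-0.0022, 0.0001, 0.0005], "delta_rot": [0, 0, -0.02], "gripper": 0.02}])

```text
time: 17.4
tool_pos: [0.4574, 0.3064, 0.1128]
tcp_rot: [-3.004, -0.909, -0.013]
wrist_force: [9.1, 6.8, -4.1]
width: 0.307
```

```bash
python3 st.py
python3 - <<'E'
from h import *
from workcell import read_camera
c=read_camera("top"); np.savez("t10.npz",**c)
cv2.imwrite("pics/t10c.png",cv2.resize(c["pixels"][195:335,115:385,::-1],None,fx=2.9,fy=2.9))
E
```

```text
t 17.4 p [0.4574 0.3064 0.1128] r 0.1110 lever 0.5951 yaw-equiv 0.6371 F tang(ccw) -11.35 rad 1.09 z -4.08 w 26.2 mm toolz [0.0072 0.0051]
```

View pics/t10c.png

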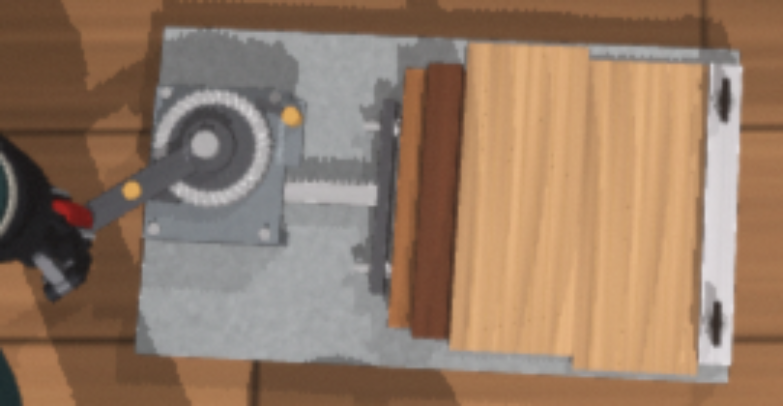

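>>> arm_command(rows=[{"xyz": [0.0055, 0.0001, 0], "delta_rot": [0, 0, 0.05], "gripper": 0.02}, {"xyz": [0.0055, 0.0001, 0], "delta_rot": [0, 0, 0.05], "gripper": 0.02}, {"xyz": [0, 0, 0], "delta_rot": [0, 0, 0], "gripper": 0.02}])

```text
time: 17.75
tool_pos: [0.467, 0.3117, 0.1128]
tcp_rot: [-3.048, -0.755, -0.011]
wrist_force: [8.0, 3.6, -4.0]
width: 0.31
```

```bash
python3 st.py
```

```text
t 17.75 p [0.467  0.3117 0.1128] r 0.1111 lever 0.4968 yaw-equiv 0.5352 F tang(ccw) -8.76 rad -0.24 z -4.02 w 26.5 mm toolz [0.0064 0.0037]
```

>>> arm_command(rows=[{"xyz": [0.004, 0.0001, 0], "delta_rot": [0, 0, 0.035], "gripper": 0.02}, {"xyz": [0, 0, 0], "delta_rot": [0, 0, 0], "gripper": 0.02}])

```text
time: 17.95
tool_pos: [0.4703, 0.3132, 0.1128]
tcp_rot: [-3.06, -0.702, -0.01]
wrist_force: [6.4, 2.7, -2.7]
width: 0.303
```

```bash
python3 st.py
```

```text
t 17.95 p [0.4703 0.3132 0.1128] r 0.1111 lever 0.4642 yaw-equiv 0.5005 F tang(ccw) -7.00 rad -0.08 z -2.71 w 25.9 mm toolz [0.0059 0.0033]
```

>>> arm_command(rows=[{"xyz": [0.006, 0.0001, 0], "delta_rot": [0, 0, 0.055], "gripper": 0.02}, {"xyz": [0, 0, 0], "delta_rot": [0, 0, 0], "gripper": 0.02}])

```text
time: 18.15
tool_pos: [0.4748, 0.3151, 0.1127]
tcp_rot: [-3.079, -0.618, -0.006]
wrist_force: [4.6, 2.1, 0.8]
width: 0.307
```

```bash
python3 st.py
```

```text
t 18.15 p [0.4748 0.3151 0.1127] r 0.1112 lever 0.4200 yaw-equiv 0.4462 F tang(ccw) -5.04 rad 0.35 z 0.82 w 26.2 mm toolz [0.0038 0.0019]
```

>>> arm_command(rows=[{"xyz": [0.003, 0.0001, 0], "delta_rot": [0, 0, 0.03], "gripper": 0.02}, {"xyz": [0, 0, 0], "delta_rot": [0, 0, 0], "gripper": 0.02}])

```text
time: 18.35
tool_pos: [0.4761, 0.3156, 0.1126]
tcp_rot: [-3.088, -0.574, -0.002]
wrist_force: [2.2, 0.2, 4.1]
width: 0.306
```

```bash
python3 st.py
```

```text
t 18.35 p [0.4761 0.3156 0.1126] r 0.1111 lever 0.4075 yaw-equiv 0.4176 F tang(ccw) -2.12 rad -0.59 z 4.12 w 26.1 mm toolz [0.0013 0.0008]
```

>>> arm_command(rows=[{"xyz": [0.003, 0.0001, 0], "delta_rot": [0, 0, 0.03], "gripper": 0.02}, {"xyz": [0, 0, 0], "delta_rot": [0, 0, 0], "gripper": 0.02}])

```text
time: 18.55
tool_pos: [0.4782, 0.3164, 0.1126]
tcp_rot: [-3.097, -0.528, -0.0]
wrist_force: [1.3, -0.2, 5.9]
width: 0.309
```

```bash
python3 st.py
```

```text
t 18.55 p [0.4782 0.3164 0.1126] r 0.1111 lever 0.3871 yaw-equiv 0.3877 F tang(ccw) -1.19 rad -0.65 z 5.89 w 26.4 mm toolz [0.0001 0.0004]
```

The wheel fell back nearly a full notch, so the held squeeze is about 36 N, near the lower limit. The next notch is only just past where I stopped. I'll push once more, a hair further and still about 11-12 N, so that it catches.

>>> arm_command(rows=[{"xyz": [-0.0055, 0.0001, 0], "delta_rot": [0, 0, -0.05], "gripper": 0.02}, {"xyz": [-0.0055, 0.0001, 0], "delta_rot": [0, 0, -0.05], "gripper": 0.02}, {"xyz": [-0.0055, 0.0001, 0], "delta_rot": [0, 0, -0.05], "gripper": 0.02}, {"xyz": [-0.0055, 0.0001, 0], "delta_rot": [0, 0, -0.04], "gripper": 0.02}])

```text
time: 18.95
tool_pos: [0.4607, 0.3084, 0.1127]
tcp_rot: [-3.03, -0.823, -0.011]
wrist_force: [9.1, 4.4, -1.8]
width: 0.31
```

```bash
python3 st.py
```

```text
t 18.95 p [0.4607 0.3084 0.1127] r 0.1111 lever 0.5607 yaw-equiv 0.5803 F tang(ccw) -10.05 rad -0.61 z -1.81 w 26.5 mm toolz [0.0062 0.0035]
```

>>> arm_command(rows=[{"xyz": [-0.0045, 0.0001, 0], "delta_rot": [0, 0, -0.03], "gripper": 0.02}])

```text
time: 19.05
tool_pos: [0.457, 0.3062, 0.1127]
tcp_rot: [-3.017, -0.868, -0.011]
wrist_force: [9.6, 6.2, -2.4]
width: 0.308
```

```bash
python3 st.py
```

```text
t 19.05 p [0.457  0.3062 0.1127] r 0.1111 lever 0.5997 yaw-equiv 0.6099 F tang(ccw) -11.43 rad 0.26 z -2.35 w 26.3 mm toolz [0.0065 0.0039]
```

>>> arm_command(rows=[{"xyz": [-0.0022, 0.0001, 0], "delta_rot": [0, 0, -0.02], "gripper": 0.02}])

```text
time: 19.15
tool_pos: [0.4551, 0.305, 0.1128]
tcp_rot: [-3.009, -0.897, -0.012]
wrist_force: [9.3, 5.1, -2.7]
width: 0.311
```

```bash
python3 st.py
```

```text
t 19.15 p [0.4551 0.305  0.1128] r 0.1110 lever 0.6191 yaw-equiv 0.6294 F tang(ccw) -10.57 rad -0.66 z -2.67 w 26.6 mm toolz [0.0065 0.0042]
```

>>> arm_command(rows=[{"xyz": [0.0044, 0.0001, 0], "delta_rot": [0, 0, 0.04], "gripper": 0.02}, {"xyz": [0.0022, 0, 0], "delta_rot": [0, 0, 0.02], "gripper": 0.02}, {"xyz": [0, 0, 0], "delta_rot": [0, 0, 0], "gripper": 0.02}])

```text
time: 19.45
tool_pos: [0.4589, 0.3073, 0.1125]
tcp_rot: [-3.036, -0.806, -0.002]
wrist_force: [2.7, 0.9, 5.5]
width: 0.305
```

```bash
python3 st.py
```

```text
t 19.45 p [0.4589 0.3073 0.1125] r 0.1110 lever 0.5799 yaw-equiv 0.5688 F tang(ccw) -2.78 rad -0.62 z 5.54 w 26.1 mm toolz [0.0014 0.001 ]
```

>>> arm_command(rows=[{"xyz": [0.0033, 0.0001, 0], "delta_rot": [0, 0, 0.03], "gripper": 0.02}, {"xyz": [0, 0, 0], "delta_rot": [0, 0, 0], "gripper": 0.02}])

```text
time: 19.65
tool_pos: [0.4609, 0.3085, 0.1125]
tcp_rot: [-3.048, -0.76, 0.0]
wrist_force: [-0.2, 1.1, 8.2]
width: 0.311
```

```bash
python3 st.py
```

```text
t 19.65 p [0.4609 0.3085 0.1125] r 0.1110 lever 0.5583 yaw-equiv 0.5387 F tang(ccw) -0.34 rad 1.06 z 8.15 w 26.5 mm toolz [-0.0003  0.0001]
```

It caught: resistance vanishes at about 0.58 rad this time. Releasing and retreating.

>>> arm_command(rows=[{"xyz": [0, 0, -0.002], "delta_rot": [0, 0, 0], "gripper": 0.02}, {"xyz": [0, 0, 0], "delta_rot": [0, 0, 0], "gripper": 0.045}, {"xyz": [0, 0, 0], "delta_rot": [0, 0, 0], "gripper": 0.06}, {"xyz": [0, 0, 0], "delta_rot": [0, 0, 0], "gripper": 0.06}, {"xyz": [0, 0, -0.03], "delta_rot": [0, 0, 0], "gripper": 0.06}, {"xyz": [0, 0, -0.04], "delta_rot": [0, 0, 0], "gripper": 0.06}, {"xyz": [0, 0, -0.04], "delta_rot": [0, 0, 0], "gripper": 0.06}, {"xyz": [0, 0, -0.03], "delta_rot": [0, 0, 0], "gripper": 0.06}, {"xyz": [0, 0, 0], "delta_rot": [0, 0, 0], "gripper": 0.06}, {"xyz": [0, 0, 0], "delta_rot": [0, 0, 0], "gripper": 0.06}])

```text
time: 20.65
tool_pos: [0.4612, 0.3084, 0.2545]
tcp_rot: [-3.048, -0.761, -0.002]
wrist_force: [0.6, -0.5, -1.1]
width: 0.706
```

```bash
python3 st.py
python3 - <<'E'
from h import *
from workcell import read_camera
c=read_camera("top"); np.savez("t11.npz",**c)
cv2.imwrite("pics/t11.png",c["pixels"][:,:,::-1])
cv2.imwrite("pics/t11c.png",cv2.resize(c["pixels"][195:335,115:385,::-1],None,fx=2.9,fy=2.9))
d=read_camera("scene");cv2.imwrite("pics/s11.png",d["pixels"][:,:,::-1])
W=world(c);z=W[...,2];px=c["pixels"].astype(int)
def st(n,m):
    p=W[m][:,:2]; print(n,m.sum(),"X",np.round(np.percentile(p@JX,[1,99])*1000,1),"Y",np.round(np.percentile(p@JY,[1,50,99])*1000,1),"z",np.round(np.percentile(W[m][:,2],[5,50,95])*1000,1))
wood=(px[...,0]-px[...,2]>50)&(z>.03)&(z<.045)
st("halves",blob(wood,(335,265)))
st("caul",(px.sum(-1)<330)&(px[...,0]-px[...,2]>25)&(z>.058)&(z<.075)&(abs(W[...,1]-.05)<.06)&(abs(W[...,0]-.48)<.12))
st("fence",blob((z>.043)&(z<.06),(363,280)))
E
```

```text
t 20.65 p [0.4612 0.3084 0.2545] r 0.1108 lever 0.5562 yaw-equiv 0.5391 F tang(ccw) -0.28 rad -0.71 z -1.09 w 60.3 mm toolz [0.0012 0.0007]
halves 8896 X [358.1 598.2] Y [-131.3  -38.8   54.5] z [31.8 35.5 39.3]
caul 1151 X [372.6 577.4] Y [55.4 68.  81.6] z [61.2 65.3 68.9]
fence 1092 X [364.  589.6] Y [-159.  -146.4 -134.4] z [44.1 47.6 51.8]
```

View pics/t11.png

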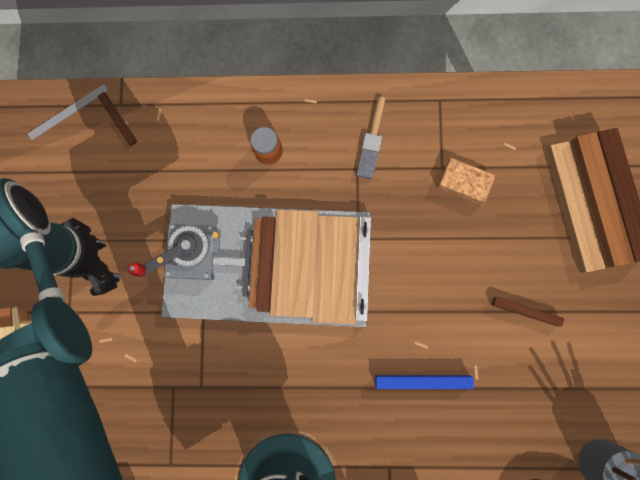

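View pics/t11c.png

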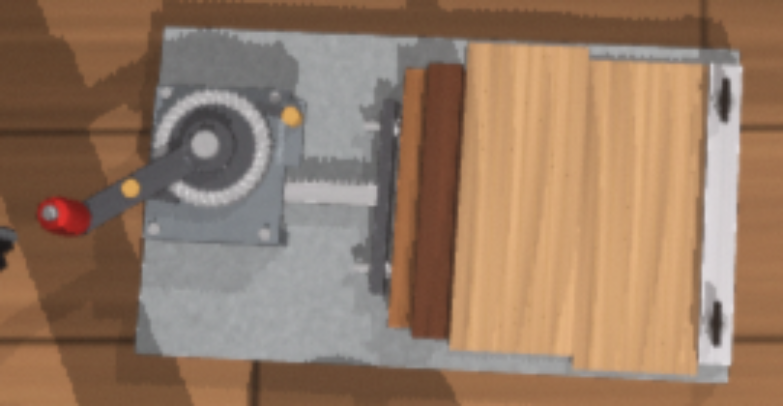

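View pics/s11.png

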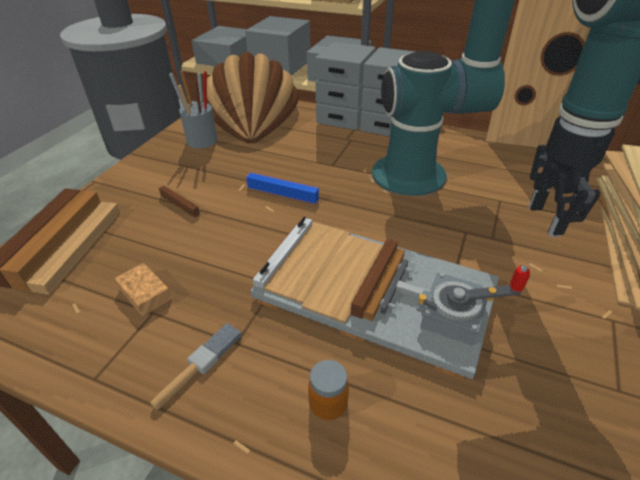

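```bash
python3 -c "
from workcell import bot
print(bot.finish_job())"
```

```text
the job is handed in; nothing more can be done
None
```

The job is done and handed in: the caul is in place, the two halves are closed up tight against the fence, and the clamp is holding. It took about 21 s of the 72 s allowed.

- **Caul:** I stood it on the bed between the jaw and the near half, about 5 mm from the half's edge and parallel to it, and let go.
- **Winding:** I swung the lever for three winding strokes until its grip took 11.35 N. When I eased off, the wheel fell back nearly a full notch, leaving an estimated 36 N of squeeze.
- **One more push:** 36 N was near the low end of the good range, so I pushed once more, slightly further, to a peak of about 11.4 N. The next notch caught. I estimate 55–58 N is held, worked out from the lever force because the squeeze can't be measured directly.
- **Last checks:**
  - The joined halves and caul measure as closed up against the fence: the caul starts 190 mm from the fence face, exactly two half widths.
  - The halves lie flat, and the caul stands on the bed with its top 65 mm up.
  - The gripper is open and clear of everything, and the jar, brush, sanding block and look-alike battens look untouched.
- **Not perfect:**
  - The halves' ends sit several millimetres out of line along the joint. They were laid that way at the start, and lining them up wasn't part of the task.
  - My lever-axis position was off by about 1 mm. That put side and vertical forces of up to about 9 N on the grip, well under the 40 N limit.

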